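Drain the airbrush compressor at the end of art class

TASK

Empty the spray-paint compressor: first squeeze the spray gun's orange trigger fully to vent the hose and let it spring back out. Then pick up the loose red knob, turn it so that its white line matches the one on the drain valve, fit it fully home on the D-shaped shaft and press it right in, and finish still pressing it so that the valve stays pushed in. Leave everything else on the table where it is.

Things in the scene. Friction and masses are not known exactly. Their poses are not given: they have to be found in the camera images.
- squeeze_point (a point): Where to squeeze the gun, 75 mm above the table, on the grip's mid-height. Axes: z up, x along the grip, +y towards the trigger. The grip's back face is 18 mm to -y; the trigger's outer face 34 mm to +y at rest, 18 mm when fully squeezed: the pinch along y narrows from 52 to 36 mm. Grip is 26 mm tall (z), trigger 16 mm; free space below.
- spraygun: Spray gun lying on its side, fixed in a blue bench cradle. Black grip towards the robot (-x), aluminium barrel crossing it along y, 70 mm to +x of the squeeze point, its top 92 mm above the table; orange trigger on the grip's +y side. Origin on the table under the grip, 20 mm to +x of the squeeze point.
- trigger (a joint): Orange sprung trigger bar, 100 mm long, hinged about a vertical pin 65 mm to +x of the squeeze point: 0 at rest, 0.25 rad fully squeezed, against the grip. Takes 4 N to start and 8 N at the end, pushed at the squeeze point; springs back by itself.
- knob_center (a point): Loose red knob standing on the table, 32 mm tall, 30 to 65 g; this point is on its axis, half-way up. Upper half: plain round head, 44 mm across, to grip; skirt below 40 mm across. In the underside a D-bore 16 mm deep: radius 9.1 mm, flat 3.6 mm from the axis, 2 mm lead-in. +x (z up) points to the flat side, as does a white line on top from the middle to the rim.
- stem_seat (a point): Drain valve stem on the compressor: upright steel D-shaft, radius 8 mm, flat 2.5 mm from the axis, 14 mm tall, top 2 mm tapered, on a black flange 40 mm across. Point: shaft axis at the flange's top face, 140 mm above the table, sinks with the stem. +x (z up) points to the flat, as does a white line on the flange. Knob home: underside on the flange, knob_center 16 mm above, both +x alike.
- stem (a joint): How far the sprung valve stem is pushed in, downward: 0 out, 0.006 m fully in (hard stop). Takes 5 N to start and 10 N at full travel; springs out when let go. It does not turn.
- compressor: Grey compressor, 200 x 150 x 112 mm tall, fixed, the valve on its top towards the robot. Origin at its underside centre.
- knob: The same red knob: origin at its underside centre, on its axis.
- mask: Bystander, loose: dark brown painted mask, a dome 130 x 180 x 70 mm, face up; origin at its underside centre.
- palette: Bystander, loose: white round palette, 136 mm across, 8 mm thick, with paint blobs; origin at its underside centre.
- phone: Bystander, loose: phone lying flat, 150 x 72 x 8 mm; origin at its underside centre.
- water_cup: Bystander, loose: clear water cup, 72 mm across, 85 mm tall; origin at its underside centre.
- paint_blue_bottle: Bystander, loose: blue paint bottle, 48 mm across, 100 mm tall; origin at its underside centre.
- paint_green_bottle: Bystander, loose: green paint bottle, 48 mm across, 100 mm tall; origin at its underside centre.
- brush: Bystander, loose: red-handled paint brush, 200 mm long, lying flat; origin at its underside centre.
Not all that is in view belongs to the job. Leave any yellow look-alike of the spraygun alone. Of the things that look like the knob, take the one that is farthest from the robot's base at the start.

How it is judged:
By the outcome, as a careful person would: the job done as asked, in the order asked, and still so for the second after the job is handed in, while the arm keeps its last pose, push and grip.
It also fails if it takes over 53 s, if anything falls off the work surface, if the arm or the gripper's body presses on something with over 40 N, if the wrist force passes 120 N, or if a joint passes its speed limit or range.

ROBOT

A 7-joint arm with a two-finger parallel gripper is mounted at the origin on the work surface. World frame = base frame: x ahead of the robot, y to its left, z up, the work surface at z = 0. Lengths are in m, angles in rad, forces in N, time in s.
With the tool pointing down it reaches from about 0.425 to 0.875 m from the base axis. Payload 8.4 kg.
Tool frame: the origin (TCP) lies midway between the tips of the shut fingers; the grasp point (between the pads) lies grasp_offset behind it (grasp_offset is the distance from the TCP to the grasp point, in m); z points along the fingers, y is the line along which they close (so a half turn about z gives the same grasp; the last joint's range is limited). The gripper opens to 85 mm and grips with 20 to 120 N. Pads are 22 mm wide; open, the fingers measure 114 mm over their backs; the gripper's body (76 mm by 85 mm) begins 54 mm behind the grasp point. The pads swing forward as they close: fully open they stand 13 mm farther back than shut.
Start: joints at [1.151, 0.333, 0.04, 1.465, -0.013, 1.343, -0.059], TCP at [0.205, -0.617, 0.231] pointing down, gripper open.
Joint ranges: [-2.58, 2.58], [-0.38, 2.09], [-1.3, 1.39], [0.25, 2.4], [-1.5, 4.64], [0.08, 2.09], [-2.65, 2.65]. Speed limits (rad/s): [2.22, 2.22, 2.79, 2.79, 3.14, 3.14, 3.14].

INTERFACE

Orientations are given as a unit quaternion [w, x, y, z].
In Python, from plant import read_state, capture, hand_in, grasp_offset gives the robot as it stands.
- The arm moves only by the tool apply_moves, never from a script. Its argument "rows" is a list of rows, each an object of numbers: "tx", "ty", "tz": the shift along the tool's x, y, z in units of 0.06 m (1.0 is 0.06 m); "ax", "ay", "az": the turn, a rotation vector about the tool's x, y, z in units of 0.12 rad (1.0 is 0.12 rad); "gripper": the opening, from -1 (shut) to 1 (fully open). In form: [{"tx": .., "ty": .., "tz": .., "ax": .., "ay": .., "az": .., "gripper": ..}, ...]. A call has 1 to 8 rows; each row shifts and turns the commanded pose from where the row before left it, along the tool's axes as they then stand; what a row does not reach is not made up. A row lasts 1/8 s, in which the tool goes at most 62.5 mm and 10.7 degrees, less where a joint would pass 70% of its speed; a pose out of reach is approached as far as the arm can. A call with a number of a shift or a turn outside -1 to 1 is refused whole. A call with a gripper value outside its range is refused whole. The fingers move at their own pace and stop on an object; "newtons" is the grip in N (left out, the last holds). Time passes only in rows, so rows that do not move let the fingers close. It gives the time, the measured TCP pose, the force, the opening and the grip force at its end, in the units of the state.
- read_state(): the state, without advancing time (a new reading comes with each control period).
- capture(name): name is "scene" or "top" or "wrist"; returns a dict with "color" (400x640x3 uint8, red, green, blue), "range_z" (400x640 float32, m along the optical axis (not along the pixel's ray), 0 where there is no reading), "camera_matrix" (3x3 intrinsics, pixels), "R" (3x3) and "t" (3): a world point X has camera coordinates R X + t. Camera axes: x right, y down, z forward; pixel columns grow to the right and rows downward; lengths in m; the calibration is good to about 2 mm. A picture is of the moment at which its call begins.
- hand_in(): hands the job in; it is judged then, once.
The state is a dict: "t": time; "joints": joint angles; "joint_velocities": joint speeds; "tau": joint torques, N m; "tcp_pos": TCP position; "ee_rot": TCP orientation; "wrist_force": force on the tool from outside, world axes, zero at the start; "ft_torque": the same for the moment, N m; "opening": finger opening in m; "grip_force": force on a finger pad.
Only numpy, scipy, OpenCV 4.12 (cv2) and the standard library are available. Lean on these libraries where they do the work, as an engineer would, in place of code of your own. Each camera call takes 0.05 s, during which the arm holds its last target. There are 200 camera calls.

## Working session

There is one attempt and no reset: what is moved stays moved. The work goes in short steps, Python scripts to look and compute and a tool call to move; the robot and the scene stay as the last step left them, time stands still between calls to the robot, and variables do not carry over. Pictures are saved under pics/ and viewed, at most 10 in all, crops included, and the job is handed in when it is done.

Besides the shell and the picture viewer there is one more tool, called after "Request:" as name(argument=value, ...), one argument or row to a line, values as JSON. apply_moves: Moves the arm, as the interface text tells. Shifts and turns lie within -1 to 1; 1 stands for 0.06 m of shift or 0.12 rad of turn. Its arguments: {"type":"object","properties":{"rows":{"type":"array","items":{"type":"object","properties":{"tx":{"type":"number","minimum":-1,"maximum":1},"ty":{"type":"number","minimum":-1,"maximum":1},"tz":{"type":"number","minimum":-1,"maximum":1},"ax":{"type":"number","minimum":-1,"maximum":1},"ay":{"type":"number","minimum":-1,"maximum":1},"az":{"type":"number","minimum":-1,"maximum":1},"gripper":{"type":"number"}}}},"newtons":{"type":"number"}},"required":["rows"]}

```bash
mkdir -p pics; ls; cat > h.py <<'E'
import numpy as np, cv2
from plant import read_state, capture, hand_in, grasp_offset
def pts(c):
    K=c["camera_matrix"];z=c["range_z"];h,w=z.shape
    u,v=np.meshgrid(np.arange(w),np.arange(h))
    P=np.stack([(u-K[0,2])/K[0,0]*z,(v-K[1,2])/K[1,1]*z,z],-1)
    return (P-c["t"])@c["R"]
def onplane(c,u,v,h):
    K=c["camera_matrix"];d=c["R"].T@np.array([(u-K[0,2])/K[0,0],(v-K[1,2])/K[1,1],1.])
    o=-c["R"].T@c["t"];return o+d*(h-o[2])/d[2]
def save(c,n):cv2.imwrite(f"pics/{n}.png",c["color"][:,:,::-1])
E
python3 - <<'E'
from h import *
import pickle
s=read_state();print(s,grasp_offset)
for n in("top","scene"):
    c=capture(n);save(c,n);pickle.dump(c,open(n+".pkl","wb"));print(n,-c["R"].T@c["t"])
E
```

```text
pics
{'t': 0.0, 'joints': array([ 1.15080841,  0.33389904,  0.03987009,  1.46628169, -0.01339811,
        1.34329363, -0.05850667]), 'joint_velocities': array([-0.00020173,  0.00050359, -0.00171348,  0.00208107,  0.00094285,
        0.00024693,  0.00061118]), 'tau': array([ 5.87913892e-04, -6.58555412e+01,  1.36577334e+00, -4.05561876e+01,
        1.67868828e-02,  1.23128848e-02,  3.01225566e-05]), 'tcp_pos': array([ 0.2047837 , -0.61641485,  0.23042378]), 'ee_rot': array([-7.86898916e-04,  9.87165725e-01,  1.59697145e-01, -1.83013381e-04]), 'wrist_force': array([-0.27287843, -0.62620776,  0.76550559]), 'ft_torque': array([-0.01726525,  0.02809034,  0.02853829]), 'grip_force': 0.0, 'opening': 0.08532215029883788} 0.0187
top [ 0.38733657 -0.09119389  1.38685295]
scene [1.03512307 0.7155057  1.24543149]
```

View pics/top.png

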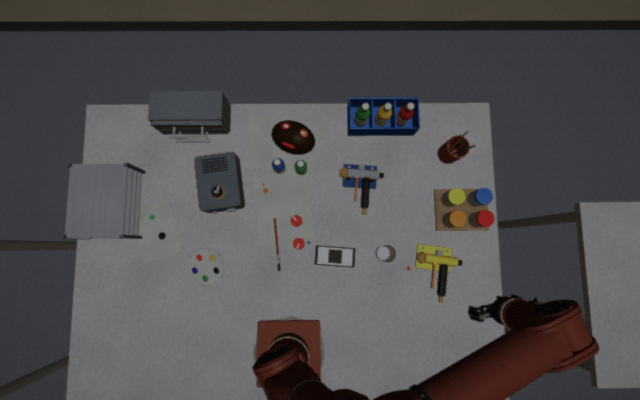

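View pics/scene.png

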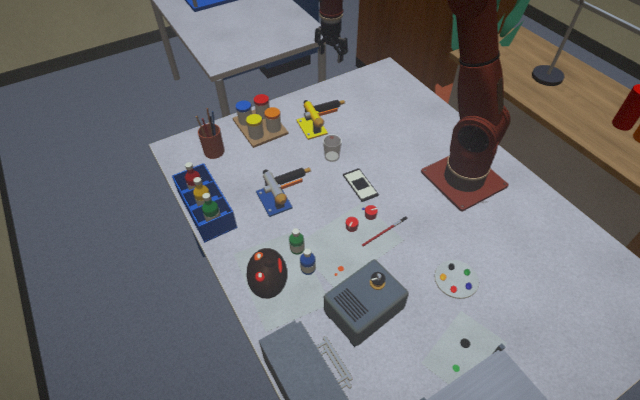

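The top view shows the real gun (black grip, blue cradle) around (364,190), the yellow look-alike at (435,265), red knobs at (297,221) and (299,244), the compressor at (218,182) and its valve at (217,192). The scene view agrees.

```bash
python3 - <<'E'
from h import *
import pickle
for n in("top","scene"):
    c=pickle.load(open(n+".pkl","rb"));P=pts(c);im=c["color"];hsv=cv2.cvtColor(im,cv2.COLOR_RGB2HSV)
    H,S,V=[hsv[...,i] for i in range(3)]
    print(n,c["camera_matrix"][0])
    def blobs(m,name,amin,amax=500):
        k,l,st,ce=cv2.connectedComponentsWithStats(m.astype(np.uint8))
        for i in range(1,k):
            if st[i,4]>=amin and st[i,4]<amax:
                q=P[l==i];q=q[np.isfinite(q).all(1)]
                md=np.median(q,0)
                if 0.2<md[0]<0.95 and -.6<md[1]<.6: print(name,st[i],ce[i].round(1),md.round(3),'zmax',np.percentile(q[:,2],95).round(3), 'min',q.min(0).round(3),'max',q.max(0).round(3))
    blobs(((H<5)|(H>174))&(S>170)&(V>120),'red',25)
    blobs((H>=6)&(H<18)&(S>130)&(V>90),'orange',12)
    blobs((V<28)&(P[...,2]>0.05)&(P[...,2]<.12),'black',20)
    m=(P[...,2]>0.1)&(P[...,2]<0.13)&(P[...,0]>.3)&(P[...,0]<.9)&(P[...,1]>0.)&(P[...,1]<.35)
    blobs(m,'comp',200,5000)
    m=(P[...,2]>0.134)&(P[...,2]<0.16)&(P[...,0]>.3)&(P[...,0]<.9)&(P[...,1]>0.)&(P[...,1]<.35)
    blobs(m,'stem',5,5000)
c=pickle.load(open("top.pkl","rb"))["color"]
a=[cv2.resize(c[y:y+50,x:x+50],(400,400),interpolation=cv2.INTER_CUBIC) for x,y in((193,160),(275,205),(335,165))]
b=np.hstack(a)[:,:,::-1];cv2.imwrite("pics/crop.png",cv2.resize(b,(800,267)))
E
```

```text
top [363.65306774   0.         315.74840928]
red [291 216  10  10  60] [296.3 220.9] [ 0.479 -0.035  0.031] zmax 0.037 min [ 0.387 -0.091  0.025] max [ 0.498 -0.013  1.387]
red [294 239  10   9  55] [298.5 242.4] [ 0.401 -0.042  0.031] zmax 0.035 min [ 0.383 -0.057  0.028] max [ 0.412 -0.024  0.037]
orange [300 130   7   7  27] [303.6 132.9] [ 0.812 -0.063  0.049] zmax 0.053 min [ 0.798 -0.071  0.042] max [ 0.825 -0.048  0.055]
orange [355 179   3  21  30] [355.8 189.5] [ 0.583 -0.252  0.081] zmax 0.088 min [ 0.553 -0.256  0.077] max [ 0.628 -0.247  0.089]
orange [264 189   4   4  12] [265.3 190.2] [0.601 0.089 0.001] zmax 0.003 min [ 0.593  0.081 -0.002] max [0.605 0.093 0.004]
orange [432 265   3  23  39] [433.  275.3] [ 0.28  -0.518  0.083] zmax 0.086 min [ 0.239 -0.523  0.077] max [ 0.316 -0.511  0.089]
black [281 127  18  16  97] [289.3 133.5] [ 0.81  -0.007  0.054] zmax 0.063 min [ 0.776 -0.041  0.05 ] max [0.834 0.024 0.069]
black [362 178   8  29 152] [364.8 190.4] [ 0.589 -0.283  0.087] zmax 0.092 min [ 0.527 -0.3    0.08 ] max [ 0.63  -0.271  0.095]
black [438 265   5  30  
[... 1568 characters left out ...]
 [ 0.815 -0.06   0.05 ] zmax 0.055 min [ 0.797 -0.085  0.029] max [ 0.826 -0.043  0.055]
orange [338 266   5   5  20] [340.2 268.2] [0.6  0.09 0.  ] zmax 0.004 min [ 0.592  0.078 -0.008] max [0.607 0.097 0.006]
comp [ 324  259   85   75 3254] [365.2 296.8] [0.631 0.261 0.112] zmax 0.116 min [0.514 0.168 0.1  ] max [0.726 0.335 0.128]
comp [297 321  40  40 307] [316.8 342.3] [0.821 0.309 0.126] zmax 0.129 min [0.778 0.233 0.102] max [0.832 0.35  0.13 ]
stem [371 272  15  13 150] [378.  277.9] [0.577 0.243 0.141] zmax 0.154 min [0.556 0.22  0.134] max [0.594 0.261 0.157]
stem [ 273  321   46   53 1220] [295.1 346.2] [0.867 0.292 0.14 ] zmax 0.144 min [0.834 0.228 0.134] max [0.9   0.35  0.147]
```

View pics/crop.png

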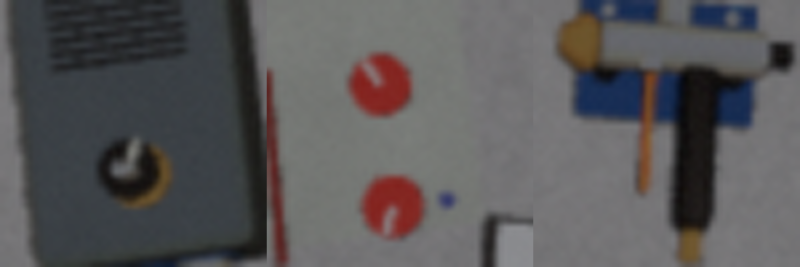

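The crop shows the valve line pointing a bit right of +x. The far knob at (0.479,-0.034) has its line up-left, and the gun's yaw is about -4°. I'm moving over the gun now.

Request:
apply_moves(
  rows=[
    {"tx":0.4,"ty":-0.17,"gripper":1},
    {"tx":0.8,"ty":-0.34,"gripper":1},
    {"tx":0.8,"ty":-0.34,"gripper":1},
    {"tx":0.8,"ty":-0.34,"gripper":1},
    {"tx":0.8,"ty":-0.34,"gripper":1},
    {"tx":0.8,"ty":-0.34,"gripper":1},
    {"tx":0.8,"ty":-0.34,"gripper":1},
    {"tx":0.8,"ty":-0.34,"gripper":1},
  ],
)

```text
validation failed for argument at $.ro...
```

Request:
apply_moves(
  rows=[
    {"tx":0.8,"ty":-0.34,"gripper":1},
    {"tx":0.4,"ty":-0.17,"gripper":1},
    {"az":0.85,"gripper":1},
    {"az":0.85,"gripper":1},
    {"az":0.85,"gripper":1},
    {"az":0.7,"gripper":1},
    {},
    {},
  ],
)

```text
validation failed for argument at $.ro...
```

```bash
python3 - <<'E'
from h import *
import pickle
c=capture("wrist");save(c,"w1");pickle.dump(c,open("w1.pkl","wb"));print(-c["R"].T@c["t"],c["R"],c["camera_matrix"][0])
s=read_state();print(s["tcp_pos"],s["ee_rot"],s["opening"])
E
```

```text
[ 0.268342   -0.59450337  0.37264969] [[ 0.31537324 -0.94896601 -0.00179898]
 [-0.91553022 -0.3047591   0.2625382 ]
 [-0.24968809 -0.0811505  -0.96491992]] [337.66298919   0.         321.34426945]
[ 0.20483115 -0.61650053  0.23060648] [-6.21212160e-04  9.87162410e-01  1.59718399e-01 -1.52770068e-04] 0.08541393493535503
```

View pics/w1.png

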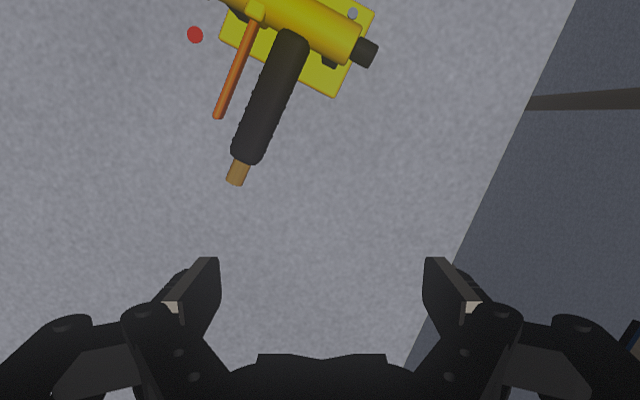

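Both calls were refused and the arm didn't move, so every field is probably required. The wrist view shows the yellow look-alike ahead of the fingers, so the camera looks along tool +x.

Request:
apply_moves(
  rows=[
    {"tx":0.4,"ty":-0.17,"tz":0,"ax":0,"ay":0,"az":0,"gripper":1},
    {"tx":0.8,"ty":-0.34,"tz":0,"ax":0,"ay":0,"az":0,"gripper":1},
    {"tx":0.8,"ty":-0.34,"tz":0,"ax":0,"ay":0,"az":0,"gripper":1},
    {"tx":0.8,"ty":-0.34,"tz":0,"ax":0,"ay":0,"az":0,"gripper":1},
    {"tx":0.8,"ty":-0.34,"tz":0,"ax":0,"ay":0,"az":0,"gripper":1},
    {"tx":0.8,"ty":-0.34,"tz":0,"ax":0,"ay":0,"az":0,"gripper":1},
    {"tx":0.8,"ty":-0.34,"tz":0,"ax":0,"ay":0,"az":0,"gripper":1},
    {"tx":0.8,"ty":-0.34,"tz":0,"ax":0,"ay":0,"az":0,"gripper":1},
  ],
)

```text
t: 1.15
tcp_pos: [0.4993, -0.3569, 0.2312]
ee_rot: [-0.0, 0.987, 0.16, -0.0]
wrist_force: [0.1, -0.6, -0.1]
opening: 0.0857
grip_force: 0.0
```

Request:
apply_moves(
  rows=[
    {"tx":0.37,"ty":-0.58,"tz":0,"ax":0,"ay":0,"az":0,"gripper":1},
    {"tx":0.37,"ty":-0.58,"tz":0,"ax":0,"ay":0,"az":0,"gripper":1},
    {"tx":0,"ty":0,"tz":0,"ax":0,"ay":0,"az":1,"gripper":1},
    {"tx":0,"ty":0,"tz":0,"ax":0,"ay":0,"az":1,"gripper":1},
    {"tx":0,"ty":0,"tz":0,"ax":0,"ay":0,"az":1,"gripper":1},
    {"tx":0,"ty":0,"tz":0,"ax":0,"ay":0,"az":0.26,"gripper":1},
    {"tx":0,"ty":0,"tz":0,"ax":0,"ay":0,"az":0,"gripper":1},
  ],
)

```text
t: 2.02
tcp_pos: [0.5185, -0.278, 0.2312]
ee_rot: [-0.0, 0.999, -0.034, -0.0]
wrist_force: [-0.3, 0.6, -0.2]
opening: 0.0852
grip_force: 0.0
```

```bash
python3 - <<'E'
from h import *
import pickle
c=capture("wrist");save(c,"w2");pickle.dump(c,open("w2.pkl","wb"))
s=read_state();print(s["tcp_pos"],s["ee_rot"])
im=c["color"];P=pts(c);hsv=cv2.cvtColor(im,cv2.COLOR_RGB2HSV);H,S,V=[hsv[...,i].astype(int) for i in range(3)]
roi=(P[...,0]>.4)&(P[...,0]<.75)&(P[...,1]<-.15)&(P[...,1]>-.42)&(P[...,2]>.055)&(P[...,2]<.11)
o=roi&(H>=6)&(H<18)&(S>130)&(P[...,0]<.65)
k=roi&(V<60)&(S<110)&(P[...,0]<.64)
b=roi&(V>70)&(S<60)&(P[...,0]>.6)
for n,m in(("trig",o),("grip",k),("barrel",b)):
    kk,l,st,ce=cv2.connectedComponentsWithStats(m.astype(np.uint8))
    if kk<2: print(n,"none");continue
    i=1+np.argmax(st[1:,4]);q=P[l==i]
    ln=cv2.fitLine(q[:,:2].astype(np.float32),cv2.DIST_HUBER,0,.01,.01).ravel()
    print(n,st[i],np.median(q,0).round(4),np.percentile(q,2,0).round(4),np.percentile(q,98,0).round(4),ln.round(4),np.degrees(np.arctan2(ln[1],ln[0])).round(2))
E
```

```text
[ 0.51847869 -0.27803524  0.2312253 ] [-6.47995303e-05  9.99415332e-01 -3.41903937e-02 -8.03680454e-05]
trig [278  57  10 104 805] [ 0.5939 -0.2494  0.0821] [ 0.5512 -0.2545  0.0794] [ 0.6288 -0.2438  0.0839] [ 0.9967 -0.0817  0.5924 -0.2493] -4.69
grip [ 306   49   35  139 4399] [ 0.583  -0.2821  0.0869] [ 0.5271 -0.2967  0.0813] [ 0.6311 -0.2676  0.0889] [ 0.9967 -0.0813  0.5815 -0.2821] -4.66
barrel [ 216    0  187   62 6843] [ 0.6458 -0.2725  0.0894] [ 0.6293 -0.3295  0.079 ] [ 0.6665 -0.2201  0.0924] [ 0.0768  0.997   0.6464 -0.2743] 85.6
```

View pics/w2.png

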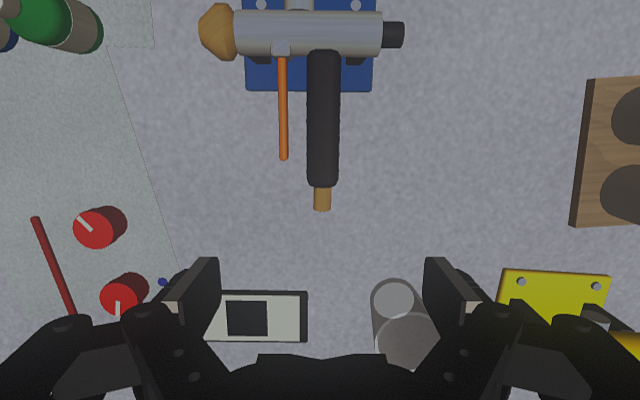

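The wrist view shows the grip at (322,120), the trigger at (283,105) and the barrel across the top, matching the measured heights (0.087, 0.082, 0.092). The squeeze point is about (0.585,-0.282) with yaw -4.7°.

Request:
apply_moves(
  rows=[
    {"tx":0.55,"ty":0,"tz":0,"ax":0,"ay":0,"az":0.11,"gripper":1},
    {"tx":0.56,"ty":0,"tz":0,"ax":0,"ay":0,"az":0,"gripper":1},
    {"tx":0,"ty":0,"tz":0.6,"ax":0,"ay":0,"az":0,"gripper":1},
    {"tx":0,"ty":0,"tz":0.8,"ax":0,"ay":0,"az":0,"gripper":1},
    {"tx":0,"ty":0,"tz":0.7,"ax":0,"ay":0,"az":0,"gripper":1},
    {"tx":0,"ty":0,"tz":0.5,"ax":0,"ay":0,"az":0,"gripper":1},
    {"tx":0,"ty":0,"tz":0.4,"ax":0,"ay":0,"az":0,"gripper":1},
    {"tx":0,"ty":0,"tz":0,"ax":0,"ay":0,"az":0,"gripper":1},
  ],
)

```text
t: 3.08
tcp_pos: [0.5835, -0.2826, 0.0493]
ee_rot: [-0.001, 0.999, -0.041, -0.002]
wrist_force: [-0.3, 0.4, 0.4]
opening: 0.085
grip_force: 0.0
```

Request:
apply_moves(
  newtons=30,
  rows=[
    {"tx":0,"ty":0,"tz":0,"ax":0,"ay":0,"az":0,"gripper":-0.2},
    {"tx":0,"ty":0,"tz":0,"ax":0,"ay":0,"az":0,"gripper":-0.2},
    {"tx":0,"ty":0,"tz":0,"ax":0,"ay":0,"az":0,"gripper":-0.2},
    {"tx":0,"ty":0,"tz":0,"ax":0,"ay":0,"az":0,"gripper":-0.2},
    {"tx":0,"ty":0,"tz":0,"ax":0,"ay":0,"az":0,"gripper":-0.2},
    {"tx":0,"ty":0,"tz":0,"ax":0,"ay":0,"az":0,"gripper":-0.2},
  ],
)

```text
t: 3.82
tcp_pos: [0.5873, -0.2784, 0.054]
ee_rot: [-0.002, 0.999, -0.039, 0.001]
wrist_force: [-3.3, 13.3, 9.9]
opening: 0.0387
grip_force: 29.8
```

Request:
apply_moves(
  newtons=50,
  rows=[
    {"tx":0,"ty":0,"tz":0,"ax":0,"ay":0,"az":0,"gripper":-0.6},
    {"tx":0,"ty":0,"tz":0,"ax":0,"ay":0,"az":0,"gripper":-0.6},
    {"tx":0,"ty":0,"tz":0,"ax":0,"ay":0,"az":0,"gripper":-0.6},
    {"tx":0,"ty":0,"tz":0,"ax":0,"ay":0,"az":0,"gripper":-0.6},
  ],
)

```text
t: 4.32
tcp_pos: [0.5873, -0.2786, 0.0541]
ee_rot: [-0.002, 0.999, -0.039, 0.001]
wrist_force: [-3.1, 12.6, 10.5]
opening: 0.0381
grip_force: 48.4
```

```bash
python3 - <<'E'
from h import *
c=capture("wrist");save(c,"w3")
s=read_state();print(s["tcp_pos"],s["ee_rot"],s["opening"],s["wrist_force"])
cv2.imwrite("pics/w3.png",cv2.resize(c["color"][150:400,150:500,::-1],(700,500)))
E
```

```text
[ 0.58725291 -0.27858744  0.05403952] [-0.00201787  0.99921746 -0.03947571  0.00143823] 0.03801138154239954 [-2.9022017  12.21668203 10.04041826]
```

View pics/w3.png

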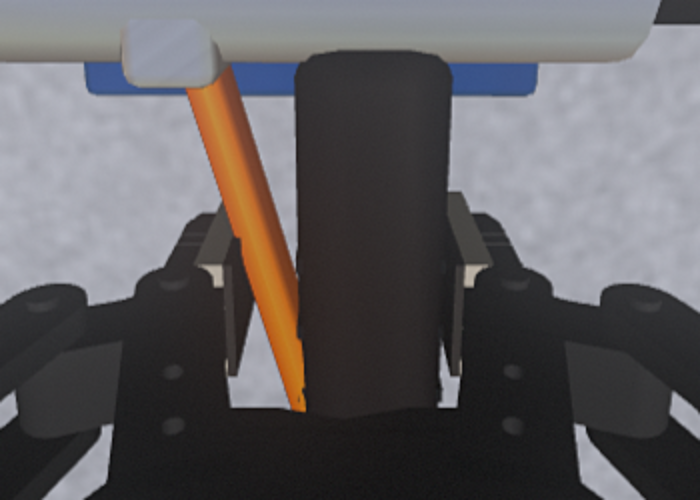

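The trigger bar is swung in until it touches the grip at (300,400), so it is fully squeezed: the opening is 38 mm, and 50 N moves it no further. Next I release it and lift.

Request:
apply_moves(
  rows=[
    {"tx":0,"ty":0,"tz":0,"ax":0,"ay":0,"az":0,"gripper":1},
    {"tx":0,"ty":0,"tz":0,"ax":0,"ay":0,"az":0,"gripper":1},
    {"tx":0,"ty":0,"tz":0,"ax":0,"ay":0,"az":0,"gripper":1},
    {"tx":0,"ty":0,"tz":0,"ax":0,"ay":0,"az":0,"gripper":1},
    {"tx":0,"ty":0,"tz":-0.3,"ax":0,"ay":0,"az":0,"gripper":1},
    {"tx":0,"ty":0,"tz":-0.8,"ax":0,"ay":0,"az":0,"gripper":1},
    {"tx":0,"ty":0,"tz":-0.8,"ax":0,"ay":0,"az":0,"gripper":1},
    {"tx":0,"ty":0,"tz":-0.6,"ax":0,"ay":0,"az":0,"gripper":1},
  ],
)

```text
t: 5.38
tcp_pos: [0.5855, -0.2836, 0.2055]
ee_rot: [0.001, 0.999, -0.042, 0.002]
wrist_force: [0.5, -0.5, -0.2]
opening: 0.0852
grip_force: 0.0
```

Request:
apply_moves(
  rows=[
    {"tx":-0.26,"ty":-0.39,"tz":-0.3,"ax":0,"ay":0,"az":0,"gripper":1},
    {"tx":-0.52,"ty":-0.78,"tz":0,"ax":0,"ay":0,"az":0,"gripper":1},
    {"tx":-0.52,"ty":-0.78,"tz":0,"ax":0,"ay":0,"az":0,"gripper":1},
    {"tx":-0.52,"ty":-0.78,"tz":0,"ax":0,"ay":0,"az":0,"gripper":1},
    {"tx":-0.52,"ty":-0.78,"tz":0,"ax":0,"ay":0,"az":0,"gripper":1},
    {"tx":-0.26,"ty":-0.39,"tz":0,"ax":0,"ay":0,"az":-0.8,"gripper":1},
    {"tx":0,"ty":0,"tz":0,"ax":0,"ay":0,"az":-1,"gripper":0.6},
    {"tx":0,"ty":0,"tz":0,"ax":0,"ay":0,"az":-1,"gripper":0.6},
  ],
)

```text
t: 6.38
tcp_pos: [0.4491, -0.0367, 0.221]
ee_rot: [0.001, 0.992, 0.128, 0.001]
wrist_force: [0.9, -0.5, 0.5]
opening: 0.068
grip_force: 0.0
```

Request:
apply_moves(
  rows=[
    {"tx":0,"ty":0,"tz":0,"ax":0,"ay":0,"az":-1,"gripper":0.6},
    {"tx":0,"ty":0,"tz":0,"ax":0,"ay":0,"az":-1,"gripper":0.6},
    {"tx":0,"ty":0,"tz":0,"ax":0,"ay":0,"az":-0.3,"gripper":0.6},
    {"tx":0,"ty":0,"tz":0,"ax":0,"ay":0,"az":0,"gripper":0.6},
  ],
)

```text
t: 6.88
tcp_pos: [0.4492, -0.037, 0.22]
ee_rot: [0.0, 0.966, 0.26, 0.0]
wrist_force: [1.2, 0.6, -0.2]
opening: 0.0684
grip_force: 0.0
```

```bash
cat >> h.py <<'E'
def knobs(c):
    im=c["color"];P=pts(c);hsv=cv2.cvtColor(im,cv2.COLOR_RGB2HSV);H,S,V=[hsv[...,i].astype(int) for i in range(3)]
    m=((H<8)|(H>170))&(S>140)&(V>90)
    k,l,st,ce=cv2.connectedComponentsWithStats(m.astype(np.uint8))
    for i in range(1,k):
        if st[i,4]<400: continue
        f=np.zeros(m.shape,np.uint8);cs,_=cv2.findContours((l==i).astype(np.uint8),0,2)
        cv2.drawContours(f,[cv2.convexHull(np.vstack(cs))],-1,1,-1)
        z=P[f>0][:,2];h=np.percentile(z,75)
        top=(f>0)&(P[...,2]>h-.004)&(P[...,2]<h+.006)
        q=P[top];(cx,cy),r=cv2.minEnclosingCircle(q[:,:2].astype(np.float32))
        w=top&(S<90)&(V>100);a=P[w][:,:2]
        if len(a)<10: print(st[i],h,"noline");continue
        mid=(np.percentile(q[:,:2],1,0)+np.percentile(q[:,:2],99,0))/2
        ln=cv2.fitLine(a.astype(np.float32),cv2.DIST_HUBER,0,.01,.01).ravel()
        d=a.mean(0)-mid; s=np.sign(d@ln[:2])
        print(st[i],"h",h.round(4),"circ",round(cx,4),round(cy,4),round(r,4),"mid",mid.round(4),"line",np.degrees(np.arctan2(s*ln[1],s*ln[0])).round(1),np.degrees(np.arctan2(d[1],d[0])).round(1),len(a))
E
python3 - <<'E'
from h import *
c=capture("wrist");save(c,"w4")
s=read_state();print(s["tcp_pos"],s["ee_rot"],s["joints"].round(2));knobs(c)
c=capture("top");P=pts(c);hsv=cv2.cvtColor(c["color"],cv2.COLOR_RGB2HSV)
m=(hsv[...,0]>5)&(hsv[...,0]<18)&(hsv[...,1]>130)&(P[...,2]>.06)&(P[...,0]>.5)&(P[...,0]<.65)&(P[...,1]<-.2);print("trigger",P[m].mean(0),m.sum())
E
```

```text
[ 0.44910446 -0.03701953  0.21985648] [1.61400333e-04 9.65572073e-01 2.60135458e-01 2.99887308e-04] [ 0.35 -0.05 -0.35  1.92 -0.02  1.27 -1.04]
[ 309  129   44   44 1369] h 0.0322 circ 0.481 -0.0278 0.0215 mid [ 0.4811 -0.0276] line 33.8 34.8 112
[ 276  206   41   40 1157] h 0.0321 circ 0.3969 -0.0361 0.0216 mid [ 0.3974 -0.0363] line 163.9 166.1 94
trigger [ 0.56269547 -0.38517268  0.08749333] 72
```

View pics/w4.png

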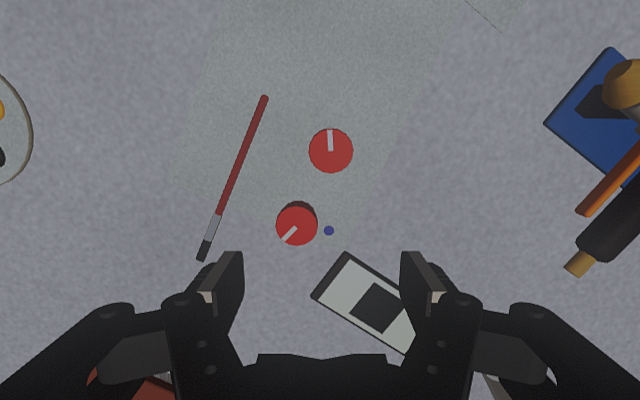

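The picture shows the far knob at (331,150) with its line at 34°, top height 32 mm and radius 21.5 mm. The gun's trigger has sprung back out (right edge). I'm going down to grasp.

Request:
apply_moves(
  rows=[
    {"tx":0.54,"ty":0.13,"tz":0.3,"ax":0,"ay":0,"az":0,"gripper":0.6},
    {"tx":0,"ty":0,"tz":0.8,"ax":0,"ay":0,"az":0,"gripper":0.6},
    {"tx":0,"ty":0,"tz":0.8,"ax":0,"ay":0,"az":0,"gripper":0.6},
    {"tx":0,"ty":0,"tz":0.7,"ax":0,"ay":0,"az":0,"gripper":0.6},
    {"tx":0,"ty":0,"tz":0.5,"ax":0,"ay":0,"az":0,"gripper":0.6},
    {"tx":0,"ty":0,"tz":0.3,"ax":0,"ay":0,"az":0,"gripper":0.6},
    {"tx":0,"ty":0,"tz":0.15,"ax":0,"ay":0,"az":0,"gripper":0.6},
    {"tx":0,"ty":0,"tz":0,"ax":0,"ay":0,"az":0,"gripper":0.6},
  ],
)

```text
t: 7.98
tcp_pos: [0.4808, -0.0273, 0.0062]
ee_rot: [-0.0, 0.965, 0.261, -0.0]
wrist_force: [-0.8, -0.1, 1.0]
opening: 0.0685
grip_force: 0.0
```

Request:
apply_moves(
  newtons=45,
  rows=[
    {"tx":0,"ty":0,"tz":0,"ax":0,"ay":0,"az":0,"gripper":-0.3},
    {"tx":0,"ty":0,"tz":0,"ax":0,"ay":0,"az":0,"gripper":-0.3},
    {"tx":0,"ty":0,"tz":0,"ax":0,"ay":0,"az":0,"gripper":-0.3},
    {"tx":0,"ty":0,"tz":0,"ax":0,"ay":0,"az":0,"gripper":-0.3},
    {"tx":0,"ty":0,"tz":0,"ax":0,"ay":0,"az":0,"gripper":-0.3},
  ],
)

```text
t: 8.6
tcp_pos: [0.4817, -0.0274, 0.0075]
ee_rot: [0.0, 0.965, 0.261, 0.001]
wrist_force: [-1.7, 0.4, 5.4]
opening: 0.0427
grip_force: 45.0
```

Request:
apply_moves(
  rows=[
    {"tx":0,"ty":0,"tz":-0.3,"ax":0,"ay":0,"az":0,"gripper":-0.3},
    {"tx":0,"ty":0,"tz":-0.7,"ax":0,"ay":0,"az":0,"gripper":-0.3},
    {"tx":0,"ty":0,"tz":-0.8,"ax":0,"ay":0,"az":0,"gripper":-0.3},
    {"tx":0,"ty":0,"tz":-0.8,"ax":0,"ay":0,"az":0,"gripper":-0.3},
    {"tx":0,"ty":0,"tz":-0.8,"ax":0,"ay":0,"az":0,"gripper":-0.3},
    {"tx":0.2,"ty":-0.3,"tz":-0.4,"ax":0,"ay":0,"az":0,"gripper":-0.3},
    {"tx":0.45,"ty":-0.69,"tz":0,"ax":0,"ay":0,"az":0,"gripper":-0.3},
    {"tx":0.45,"ty":-0.69,"tz":0,"ax":0,"ay":0,"az":0,"gripper":-0.3},
  ],
)

```text
t: 9.6
tcp_pos: [0.4873, 0.0941, 0.2356]
ee_rot: [0.0, 0.965, 0.26, 0.001]
wrist_force: [1.3, -1.1, -0.6]
opening: 0.0423
grip_force: 45.8
```

Request:
apply_moves(
  rows=[
    {"tx":0.45,"ty":-0.69,"tz":0,"ax":0,"ay":0,"az":0,"gripper":-0.3},
    {"tx":0.45,"ty":-0.69,"tz":0,"ax":0,"ay":0,"az":0,"gripper":-0.3},
    {"tx":0.45,"ty":-0.69,"tz":0,"ax":0,"ay":0,"az":0,"gripper":-0.3},
    {"tx":0.25,"ty":-0.4,"tz":0,"ax":0,"ay":0,"az":0.7,"gripper":-0.3},
    {"tx":0,"ty":0,"tz":0,"ax":0,"ay":0,"az":1,"gripper":-0.3},
    {"tx":0,"ty":0,"tz":0,"ax":0,"ay":0,"az":1,"gripper":-0.3},
    {"tx":0,"ty":0,"tz":0,"ax":0,"ay":0,"az":1,"gripper":-0.3},
    {"tx":0,"ty":0,"tz":0,"ax":0,"ay":0,"az":1,"gripper":-0.3},
  ],
)

```text
t: 10.6
tcp_pos: [0.4953, 0.2694, 0.235]
ee_rot: [-0.0, 1.0, -0.02, 0.0]
wrist_force: [-0.3, 0.5, -0.7]
opening: 0.0428
grip_force: 45.8
```

Request:
apply_moves(
  rows=[
    {"tx":0,"ty":0,"tz":0,"ax":0,"ay":0,"az":1,"gripper":-0.3},
    {"tx":0,"ty":0,"tz":0,"ax":0,"ay":0,"az":1,"gripper":-0.3},
    {"tx":0,"ty":0,"tz":0,"ax":0,"ay":0,"az":1,"gripper":-0.3},
    {"tx":0,"ty":0,"tz":0,"ax":0,"ay":0,"az":0,"gripper":-0.3},
    {"tx":0,"ty":0,"tz":0,"ax":0,"ay":0,"az":0,"gripper":-0.3},
  ],
)

```text
t: 11.22
tcp_pos: [0.4953, 0.2693, 0.2347]
ee_rot: [-0.0, 0.981, -0.195, 0.0]
wrist_force: [-0.3, -1.0, -0.2]
opening: 0.0426
grip_force: 45.8
```

```bash
python3 - <<'E'
from h import *
import pickle
c=capture("wrist");save(c,"w5");pickle.dump(c,open("w5.pkl","wb"))
s=read_state();print(s["tcp_pos"],s["ee_rot"],s["opening"],s["joints"].round(2));knobs(c)
P=pts(c);hsv=cv2.cvtColor(c["color"],cv2.COLOR_RGB2HSV);S=hsv[...,1].astype(int);V=hsv[...,2].astype(int)
r=(P[...,0]>.53)&(P[...,0]<.62)&(P[...,1]>.19)&(P[...,1]<.29)
f=r&(P[...,2]>.136)&(P[...,2]<.144);t=r&(P[...,2]>.151)&(P[...,2]<.158)
for n,m in(("flange",f),("top",t),("white",f&(S<60)&(V>110))):
    q=P[m];print(n,len(q))
    if len(q)>5:
        (cx,cy),R=cv2.minEnclosingCircle(q[:,:2].astype(np.float32))
        ln=cv2.fitLine(q[:,:2].astype(np.float32),cv2.DIST_HUBER,0,.01,.01).ravel()
        print(np.median(q,0).round(4),np.percentile(q,2,0).round(4),np.percentile(q,98,0).round(4),"circ",cx,cy,R,np.degrees(np.arctan2(ln[1],ln[0])))
E
```

```text
[0.49528994 0.26935528 0.23459628] [-8.50009362e-05  9.80713539e-01 -1.95450576e-01  1.39309679e-04] 0.04254378660785669 [-0.11  0.2  -0.53  1.65  0.1   1.32 -2.62]
[616 133  24  42 698] h 0.0319 circ 0.3983 -0.0332 0.021 mid [ 0.3988 -0.0279] line 162.1 -142.4 38
[ 268  242  109   99 7750] h 0.2591 circ 0.494 0.2713 0.0222 mid [0.4945 0.2709] line -16.9 -18.4 647
flange 2614
[0.578  0.2407 0.1397] [0.5585 0.2231 0.1383] [0.5945 0.2591 0.1412] circ 0.5764826536178589 0.2410762757062912 0.020100044086575508 -4.9883914
top 361
[0.5743 0.2418 0.1534] [0.5691 0.2341 0.1514] [0.5795 0.2483 0.1551] circ 0.5756107568740845 0.24120450019836426 0.007939772680401802 75.24763
white 198
[0.588  0.238  0.1402] [0.5808 0.2344 0.1386] [0.5951 0.2415 0.1416] circ 0.5879063606262207 0.23803213238716125 0.007776150945574045 -15.592446
```

View pics/w5.png

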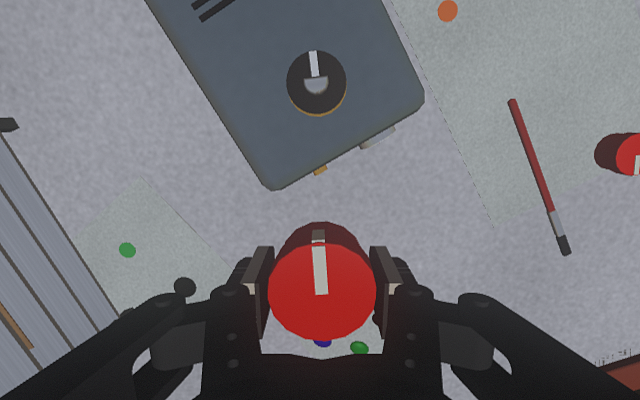

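The wrist view shows the knob in hand at (320,290), its line about -17.5°, and the valve at (316,82) with its line at -15.2°, flange height 0.140 and radius 20 mm, all as given. I'm moving above the stem.

Request:
apply_moves(
  rows=[
    {"tx":0.35,"ty":-0.02,"tz":0,"ax":0,"ay":0,"az":-0.33,"gripper":-0.3},
    {"tx":0.7,"ty":-0.02,"tz":0,"ax":0,"ay":0,"az":0,"gripper":-0.3},
    {"tx":0.4,"ty":-0.03,"tz":0.3,"ax":0,"ay":0,"az":0,"gripper":-0.3},
    {"tx":0,"ty":0,"tz":0.5,"ax":0,"ay":0,"az":0,"gripper":-0.3},
    {"tx":0,"ty":0,"tz":0.3,"ax":0,"ay":0,"az":0,"gripper":-0.3},
    {"tx":0,"ty":0,"tz":0,"ax":0,"ay":0,"az":0,"gripper":-0.3},
    {"tx":0,"ty":0,"tz":0,"ax":0,"ay":0,"az":0,"gripper":-0.3},
  ],
)

```text
t: 12.15
tcp_pos: [0.5784, 0.2426, 0.1696]
ee_rot: [-0.0, 0.984, -0.177, 0.001]
wrist_force: [-0.3, -0.0, -0.7]
opening: 0.0433
grip_force: 45.8
```

```bash
python3 - <<'E'
from h import *
c=capture("wrist");save(c,"w6")
s=read_state();print(s["tcp_pos"],s["ee_rot"],s["wrist_force"],s["joints"].round(2));knobs(c)
E
```

```text
[0.57849721 0.24266131 0.16980963] [-5.23818198e-04  9.84243306e-01 -1.76816631e-01  8.48109582e-04] [ 0.09861956  0.05910881 -0.25830627] [-0.09  0.37 -0.48  1.58  0.18  1.23 -2.53]
[ 267  227  110  114 8124] h 0.1939 circ 0.5774 0.2444 0.0223 mid [0.5776 0.2441] line -16.3 -16.2 684
[556 242  26  78 414] 0.007563841921087507 noline
```

Request:
apply_moves(
  rows=[
    {"tx":0,"ty":0.05,"tz":0,"ax":0,"ay":0,"az":-0.1,"gripper":-0.3},
    {"tx":0,"ty":0,"tz":0,"ax":0,"ay":0,"az":0,"gripper":-0.3},
    {"tx":0,"ty":0,"tz":0.07,"ax":0,"ay":0,"az":0,"gripper":-0.3},
    {"tx":0,"ty":0,"tz":0.07,"ax":0,"ay":0,"az":0,"gripper":-0.3},
    {"tx":0,"ty":0,"tz":0.05,"ax":0,"ay":0,"az":0,"gripper":-0.3},
    {"tx":0,"ty":0,"tz":0.03,"ax":0,"ay":0,"az":0,"gripper":-0.3},
    {"tx":0,"ty":0,"tz":0,"ax":0,"ay":0,"az":0,"gripper":-0.3},
  ],
)

```text
t: 13.08
tcp_pos: [0.577, 0.2393, 0.1549]
ee_rot: [0.0, 0.985, -0.171, -0.0]
wrist_force: [0.7, 1.0, -0.7]
opening: 0.0425
grip_force: 45.8
```

No force yet and the underside is about 6 mm below the shaft's tip, so the knob is on the shaft. I'll keep lowering it.

Request:
apply_moves(
  rows=[
    {"tx":0,"ty":0,"tz":0.06,"ax":0,"ay":0,"az":0,"gripper":-0.3},
    {"tx":0,"ty":0,"tz":0.06,"ax":0,"ay":0,"az":0,"gripper":-0.3},
    {"tx":0,"ty":0,"tz":0.05,"ax":0,"ay":0,"az":0,"gripper":-0.3},
    {"tx":0,"ty":0,"tz":0.05,"ax":0,"ay":0,"az":0,"gripper":-0.3},
    {"tx":0,"ty":0,"tz":0,"ax":0,"ay":0,"az":0,"gripper":-0.3},
    {"tx":0,"ty":0,"tz":0,"ax":0,"ay":0,"az":0,"gripper":-0.3},
  ],
)

```text
t: 13.82
tcp_pos: [0.577, 0.2394, 0.1427]
ee_rot: [-0.0, 0.985, -0.171, 0.0]
wrist_force: [-3.2, -2.7, 6.8]
opening: 0.0422
grip_force: 46.3
```

Request:
apply_moves(
  newtons=70,
  rows=[
    {"tx":0,"ty":0,"tz":0.05,"ax":0,"ay":0,"az":0,"gripper":-0.3},
    {"tx":0,"ty":0,"tz":0.05,"ax":0,"ay":0,"az":0,"gripper":-0.3},
    {"tx":0,"ty":0,"tz":0,"ax":0,"ay":0,"az":0,"gripper":-0.3},
    {"tx":0,"ty":0,"tz":0,"ax":0,"ay":0,"az":0,"gripper":-0.3},
  ],
)

```text
t: 14.32
tcp_pos: [0.5774, 0.2395, 0.1413]
ee_rot: [-0.0, 0.985, -0.171, 0.002]
wrist_force: [-17.0, -8.9, 41.9]
opening: 0.0418
grip_force: 73.3
```

Request:
apply_moves(
  rows=[
    {"tx":0,"ty":0,"tz":0.05,"ax":0,"ay":0,"az":0,"gripper":-0.3},
    {"tx":0,"ty":0,"tz":0,"ax":0,"ay":0,"az":0,"gripper":-0.3},
    {"tx":0,"ty":0,"tz":0,"ax":0,"ay":0,"az":0,"gripper":-0.3},
  ],
)

```text
t: 14.7
tcp_pos: [0.5776, 0.2395, 0.1411]
ee_rot: [0.0, 0.985, -0.171, 0.002]
wrist_force: [-26.9, -14.3, 62.3]
opening: 0.0418
grip_force: 75.4
```

Hard stop reached: z is 0.141 as predicted and the force climbs steeply. I'll ease the push to a moderate level.

Request:
apply_moves(
  rows=[
    {"tx":0,"ty":0,"tz":-0.08,"ax":0,"ay":0,"az":0,"gripper":-0.3},
    {"tx":0,"ty":0,"tz":0,"ax":0,"ay":0,"az":0,"gripper":-0.3},
    {"tx":0,"ty":0,"tz":0,"ax":0,"ay":0,"az":0,"gripper":-0.3},
  ],
)

```text
t: 15.08
tcp_pos: [0.5775, 0.2395, 0.1415]
ee_rot: [-0.0, 0.985, -0.171, 0.001]
wrist_force: [-11.1, -6.1, 28.3]
opening: 0.0418
grip_force: 71.6
```

```bash
python3 - <<'E'
from h import *
c=capture("wrist")
s=read_state();print(s["tcp_pos"],s["wrist_force"],s["opening"]);knobs(c)
P=pts(c);q=P[(abs(P[...,2]-.112)<.012)&(abs(P[...,0]-.62)<.1)&(abs(P[...,1]-.25)<.09)];print("comp top",np.median(q,0))
cv2.imwrite("pics/w7.png",c["color"][...,::-1])
E
```

```text
[0.57751117 0.23957466 0.14148602] [-10.70441391  -6.58282556  28.28948381] 0.041743018084864955
[ 268  223  108  118 8427] h 0.1658 circ 0.5766 0.242 0.0226 mid [0.5769 0.241 ] line -14.1 -16.2 696
[566 231  32 109 576] 0.007579307194404385 noline
comp top [0.64359913 0.25036645 0.11163449]
```

View pics/w7.png

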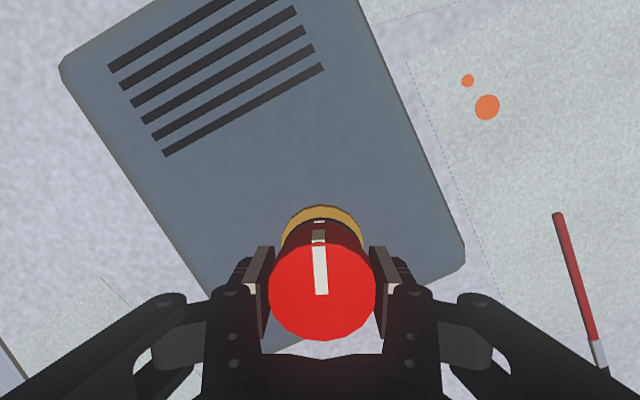

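The knob is on the flange with its line up with the flange's. Its top is at 0.1658, against 0.166 expected when home and fully pressed in, and it is still being pressed with 28 N.

```bash
python3 -c "
from plant import hand_in
print(hand_in())"
```

```text
the job is handed in; nothing more can be done
None
```

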